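# Unlatch the analyser cover and hold it at 45 degrees for the strut change

## Robot

A 7-joint arm with a two-finger parallel gripper is mounted at the origin on the work surface. World frame = base frame: x ahead of the robot, y to its left, z up, the work surface at z = 0. Lengths are in m, angles in rad, forces in N, time in s.
With the tool pointing down it reaches from about 0.4 to 0.925 m from the base axis. Payload 5.6 kg.
Tool frame: the origin (TCP) lies midway between the tips of the shut fingers; the grasp point (between the pads) lies 19 mm behind it; z points along the fingers, y is the direction in which the jaws open and shut (so a half turn about z gives the same grasp; the last joint's range is limited). The gripper opens to 85 mm and grips with 20 to 120 N. Pads are 22 mm wide; open, the fingers measure 114 mm over their backs; the gripper's body (76 mm by 85 mm) begins 54 mm behind the grasp point. The pads swing forward as they close: fully open they stand 13 mm farther back than shut.
Start: joints at [1.241, 0.468, -0.012, 1.603, 0.006, 1.071, -0.056], TCP at [0.184, -0.623, 0.207] pointing down, gripper open.
Joint ranges: [-2.53, 2.53], [-0.31, 2.02], [-1.57, 1.55], [0.28, 2.44], [-1.29, 4.43], [0.15, 1.84], [-2.92, 2.92]. Speed limits (rad/s): [2.57, 2.57, 3.14, 3.14, 3.14, 3.14, 3.14].

## Interface

Orientations are given as a 3x3 rotation matrix whose columns are the frame's x, y, z axes.
In Python, from cell import robot gives the robot as it stands.
- The arm moves only by the tool move_arm, never from a script. Its argument "plan" is a list of rows, each an object of numbers: "dx", "dy", "dz": the shift along the tool's x, y, z in m; "rx", "ry", "rz": the turn, a rotation vector about the tool's x, y, z in rad; "hand": the opening, from 0 (shut) to 1 (fully open). In form: [{"dx": .., "dy": .., "dz": .., "rx": .., "ry": .., "rz": .., "hand": ..}, ...]. A call has 1 to 5 rows; each row shifts and turns the commanded pose from where the row before left it, along the tool's axes as they then stand; what a row does not reach is not made up. A row lasts 1/8 s, in which the tool goes at most 62.5 mm and 10.7 degrees, less where a joint would pass 70% of its speed; a pose out of reach is approached as far as the arm can. A call is refused whole if a number of a shift passes 0.0625 or a number of a turn 0.188, either way. A call with a gripper value outside its range is refused whole. The fingers move at their own pace and stop on an object; "squeeze" is the grip in N (left out, the last holds). Time passes only in rows, so rows that do not move let the fingers close. It gives the time, the measured TCP pose, the force and the opening at its end, in the units of the state.
- robot.sense(): the state, without advancing time (a new reading comes with each control period).
- robot.camera(name): name is "scene" or "side" or "wrist"; returns a dict with "image" (480x640x3 uint8, red, green, blue), "fx", "fy", "cx", "cy" (pixels), "rvec" (rotation vector, rad) and "tvec" (3), from world to camera coordinates, as OpenCV has them. Camera axes: x right, y down, z forward; pixel columns grow to the right and rows downward; lengths in m; the calibration is good to about 2 mm. The wrist camera is an equidistant fisheye: a pixel r from the principal point sees the ray r / f radians off the axis. A picture is of the moment at which its call begins. There is no depth.
- robot.sign_off(): hands the job in, once; it reports no verdict.
Trained networks look in the newest picture that a camera, given by its name, has taken for a name from the list of things; names that differ only in an ending like _2 or _b are one class to them, and where a whole thing is asked for, a point or a joint stands for the part that bears it (a point fixed in the world has none). Each returns a list of dicts, best first, with "p" (0 to 1); they miss things now and then, are a little off and sometimes report something else, mostly with a low value. They report only what shows in the picture. A call takes as long as a camera call.
- robot.silhouettes(camera, name): "mask" (480x640 bool, what is visible of it) and "uv" ([column, row] in pixels, amid what is visible of it).
The state is a dict: "time_s": time; "joint_positions": joint angles; "qvel": joint speeds; "joint_torque": joint torques, N m; "tool_pos": TCP position; "orientation": TCP orientation; "contact_force": force on the tool from outside, world axes, zero at the start; "moment": the same for the moment, N m; "width": finger opening in m.
Only numpy, scipy, OpenCV 4.12 (cv2) and the standard library are available. Lean on these libraries where they do the work, as an engineer would, in place of code of your own. Each camera call takes 0.05 s, during which the arm holds its last target. There are 200 camera calls.

## Task

The gas strut of this bench analyser's cover has been taken off, so the cover falls shut by itself. Slide the cover latch all the way to its open end while the cover is still shut, then raise the cover by its bow handle and hold it open at 45 degrees (give or take 5), without letting it drop on the way, so that a colleague can fit the new strut. Finish still holding the handle with the cover steady at that angle, and leave the bottle, the old strut and the screwdriver where they lie.

Things in the scene. Friction and masses are not known exactly. Their poses are not given: they have to be found in the camera images.
- analyser: White bench analyser, fixed to the table, 300 mm deep (x) by 340 wide (y); origin at the centre of its underside on the table, its own x axis points from its front (robot side) to its back, y to its left seen from the robot, z up. The front 100 mm (local x -150 to -50) is a flat deck 110 mm high. Its position and yaw vary.
- cover_hinge (a point): Middle of the cover's hinge line, at local x +130, y 0, z 110 mm on the analyser; the hinge line runs along the analyser's y axis. The point turns with the cover: its x axis points from the cover's near edge to the hinge, y along the hinge line, z out of the cover's upper face.
- cover (a joint): Opening angle of the cover in rad: 0 shut and flat, growing as the near edge rises (a turn about the analyser's +y axis), stop at 1.3; 45 degrees is 0.785. The cover is a white frame with a clear window, 190 deep by 280 wide by 6 mm thick, about 0.38 to 0.77 kg, with a nearly frictionless hinge along its far edge; it falls shut from any angle when let go.
- pull (a point): Steel bow handle standing on the cover near its near edge: a round bar 12 mm thick and 110 mm long parallel to the hinge line, on a leg at each end. This point is the centre of the bar; in the frame of point cover_hinge this is x -165, y +30, z +50 mm (44 mm of clear height above the cover's upper face to the bar's centre). Axes parallel to those of cover_hinge. The round bar can turn between the fingers as the cover rises.
- latch (a joint): Travel of the sliding latch in m: 0 at the locked end, 0.060 at the open end stop; it moves along the analyser's -y axis (to the right seen from the robot), with about 2.5 N of friction and stays where it is left. It starts between 0 and 0.012. Below about 0.028 its steel tongue lies over a keeper tab on the cover's near edge and blocks the cover.
- latch_top (a point): Centre of the top of the latch's upright grey grip fin, 52 mm above the deck (162 mm above the table). The fin measures 26 mm along the analyser's x, 12 mm along its y, and stands 40 mm tall above its 28 mm wide foot; the aluminium track lies on the front deck at local x -105, with the fin at local y -60 mm when locked and -120 mm when open. Axes parallel to the analyser's.
- bottle: White reagent bottle with a blue cap, diameter 64, height 140 mm, standing to the left of the analyser (+y side); origin at the centre of its base. Leave alone.
- strut: Old gas strut lying on the table to the right of the analyser (-y side), 190 mm long, 20 mm thick; origin under its middle, x axis along it. Leave alone.
- screwdriver: Screwdriver lying on the table farther right, beyond the strut, about 200 mm long, x axis along it. Leave alone.

How it is judged:
On the way:
1. the latch is at its open end (within 5 mm) while the cover is still shut (value of joint latch above 0.055 m and value of joint cover below 0.05 rad), for 0.2 s.
At the end, for the whole second after the job is handed in: The fingers are still holding the bow handle (contact force over 1 N), the cover stands open at 45 degrees within 5 degrees (0.698 to 0.873 rad) and is still (under 0.05 rad/s), and the latch is at its open end (within 5 mm) (value of joint cover between 0.698 and 0.873 rad and velocity of joint cover between -0.05 and 0.05 rad/s and contact force between the fingers and cover_c7 above 1 N and value of joint latch above 0.055 m); the arm keeps its last pose, push and grip.
It fails at once if the cover is dropped (falls faster than 1.5 rad/s) (velocity of joint cover below -1.5 rad/s).
It fails at once if the bottle is disturbed (moved more than 30 mm) (distance of bottle from where it was at the start of the episode above 0.03 m).
It fails at once if the old strut is disturbed (moved more than 30 mm) (distance of strut from where it was at the start of the episode above 0.03 m).
It fails at once if the screwdriver is disturbed (moved more than 30 mm) (distance of screwdriver from where it was at the start of the episode above 0.03 m).
It also fails if it takes over 48 s, if anything falls off the work surface, if the arm or the gripper's body presses on something with over 40 N, if the wrist force passes 120 N, or if a joint passes its speed limit or range.

## Working session

There is one attempt and no reset: what is moved stays moved. The work goes in short steps, Python scripts to look and compute and a tool call to move; the robot and the scene stay as the last step left them, time stands still between calls to the robot, and variables do not carry over. Pictures are saved under pics/ and viewed, about 8 in all and at most 12, crops included, and the job is handed in when it is done.

Besides the shell and the picture viewer there is one more tool, called after ">>>" as name([rows], argument=value, ...), one row to a line, values as JSON. move_arm: Moves the arm, as the interface text tells. Its arguments: {"type":"object","properties":{"plan":{"type":"array","items":{"type":"object","properties":{"dx":{"type":"number"},"dy":{"type":"number"},"dz":{"type":"number"},"rx":{"type":"number"},"ry":{"type":"number"},"rz":{"type":"number"},"hand":{"type":"number"}}}},"squeeze":{"type":"number"}},"required":["plan"]}

```bash
mkdir -p pics; cat > h.py <<'E'
import numpy as np, cv2
from cell import robot
def cam(n):
    c=robot.camera(n); K=np.array([[c['fx'],0,c['cx']],[0,c['fy'],c['cy']],[0,0,1.]]);R=cv2.Rodrigues(np.array(c['rvec'],float))[0];t=np.array(c['tvec'],float).reshape(3)
    return c,K,R,t
def ray(K,R,t,uv):
    d=R.T@np.linalg.solve(K,[uv[0],uv[1],1.]);return -R.T@t,d/np.linalg.norm(d)
def onz(K,R,t,uv,z):
    o,d=ray(K,R,t,uv);return o+d*(z-o[2])/d[2]
def proj(K,R,t,p):
    q=K@(R@np.asarray(p,float)+t);return q[:2]/q[2]
E
python3 - <<'E'
from h import *
s=robot.sense();print({k:np.round(v,3).tolist() for k,v in s.items()})
ims=[]
for n in ['scene','side']:
    c,K,R,t=cam(n);cv2.imwrite(f'pics/{n}0.png',c['image'][:,:,::-1]);print(n,K[0],(-R.T@t).round(3),R[2].round(2))
    for nm,z in [('analyser',.11),('pull',.166),('latch_top',.15),('latch',.15),('cover',.11),('bottle',.07),('strut',.01),('screwdriver',.01)]:
        for d in robot.silhouettes(n,nm)[:2]:
            print(nm,round(d['p'],2),np.round(d['uv']),onz(K,R,t,d['uv'],z).round(3),d['mask'].sum())
E
```

```text
{'time_s': 0.0, 'joint_positions': [1.241, 0.468, -0.012, 1.604, 0.006, 1.071, -0.056], 'qvel': [-0.0, 0.002, -0.001, 0.001, -0.0, -0.0, -0.002], 'joint_torque': [-0.0, -53.237, 0.021, -25.131, 0.011, 0.008, -0.0], 'tool_pos': [0.184, -0.623, 0.206], 'orientation': [[0.959, 0.283, -0.001], [0.283, -0.959, 0.002], [-0.0, -0.002, -1.0]], 'contact_force': [0.01, 0.805, -0.367], 'moment': [-0.042, -0.003, -0.015], 'width': 0.085}
scene [450.72036254   0.         316.14190295] [ 1.21  -0.187  1.009] [-0.58  0.19 -0.79]
analyser 0.56 [332. 268.] [0.639 0.042 0.11 ] 16518
pull 0.97 [343. 264.] [0.674 0.056 0.166] 7845
latch_top 0.75 [294. 231.] [ 0.536 -0.02   0.15 ] 260
latch 0.73 [294. 229.] [ 0.528 -0.019  0.15 ] 273
cover 0.64 [338. 263.] [0.632 0.06  0.11 ] 7971
bottle 0.74 [448. 249.] [0.649 0.361 0.07 ] 934
strut 0.85 [241. 295.] [ 0.585 -0.182  0.01 ] 459
strut 0.52 [196. 290.] [ 0.537 -0.288  0.01 ] 320
screwdriver 0.76 [200. 290.] [ 0.539 -0.28   0.01 ] 403
side [593.90309353   0.         334.41498216] [0.041 0.851 1.077] [ 0.4  -0.6  -0.69]
analyser 0.78 [324. 286.] [0.56  0.119 0.11 ] 18727
analyser 0.21 [312. 262.] [0.625 0.072 0.11 ] 7534
pull 0.93 [310. 265.] [0.591 0.126 0.166] 7473
latch_top 0.93 [373. 250.] [ 0.507 -0.001  0.15 ] 353
latch_top 0.25 [224. 364.] [0.586 0.418 0.15 ] 1432
latch 0.58 [377. 253.] [0.496 0.002 0.15 ] 337
cover 0.87 [310. 262.] [0.63  0.073 0.11 ] 7389
bottle 0.84 [225. 363.] [0.631 0.378 0.07 ] 1501
bottle 0.69 [306. 263.] [0.66  0.049 0.07 ] 7261
screwdriver 0.71 [419. 219.] [ 0.534 -0.304  0.01 ] 332
```

View pics/scene0.png

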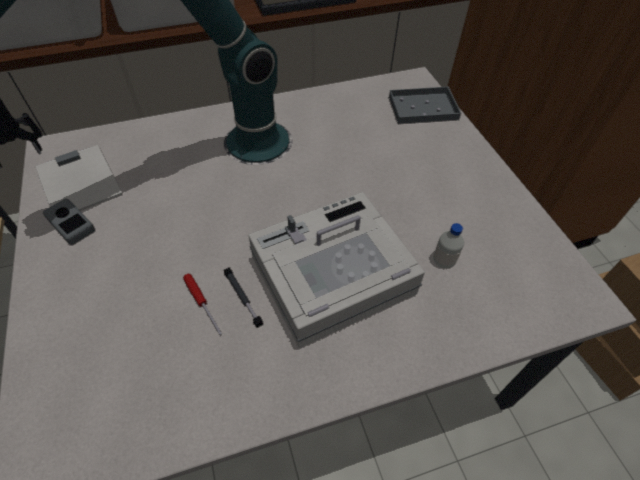

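View pics/side0.png

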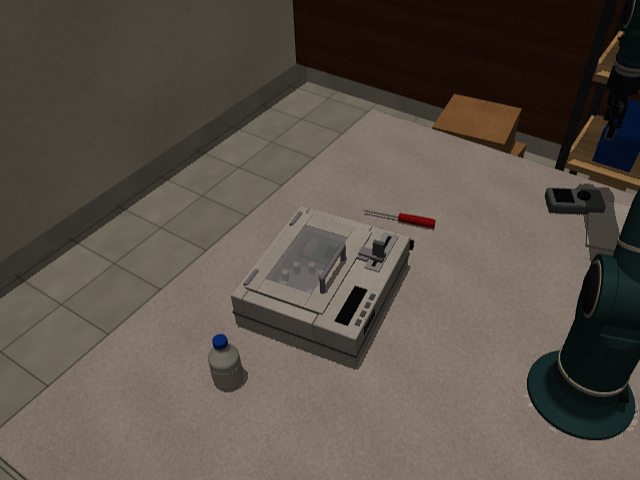

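Both views show the analyser yawed about 20°, with the fin near (292,226) in scene and (379,243) in side. I'll fit its pose to the masks next.

```bash
cat > fit.py <<'E'
from h import *
from scipy.optimize import minimize
import itertools
def T(x,p):
    c,s=np.cos(x[2]),np.sin(x[2]);p=np.atleast_2d(p);return np.c_[x[0]+c*p[:,0]-s*p[:,1],x[1]+s*p[:,0]+c*p[:,1],p[:,2]]
box=np.array(list(itertools.product([-.15,.15],[-.17,.17],[0,.11])))
if __name__=='__main__':
    V=[]
    for n in ['scene','side']:
        c,K,R,t=cam(n);m=np.zeros((480,640),bool)
        for nm in ['analyser','pull','latch_top']:
            d=[q for q in robot.silhouettes(n,nm) if q['p']>.5]
            if d: m|=d[0]['mask']
        V.append((n,c,K,R,t,m))
    def sil(x,K,R,t):
        q=np.array([proj(K,R,t,p) for p in T(x,box)]);h=cv2.convexHull((q*16).astype(np.int32))
        im=np.zeros((480,640),np.uint8);cv2.fillPoly(im,[h],255,cv2.LINE_AA,4);return im/255.
    def cost(x,vs=V): return sum(np.abs(sil(x,K,R,t)-m).sum() for n,c,K,R,t,m in vs)
    def fit(vs):
        return min((minimize(cost,[.66,.05,y],args=(vs,),method='Nelder-Mead',options=dict(initial_simplex=[[.66,.05,y],[.7,.05,y],[.66,.09,y],[.66,.05,y+.1]],xatol=1e-4)) for y in (-.4,-.2,0,.2,.4)),key=lambda r:r.fun)
    for vs in (V,V[:1],V[1:]):
        r=fit(vs);print(r.x.round(4),r.fun,[v[5].sum() for v in vs])
        if vs is V:x=r.x
    np.save('x.npy',x)
    tiles=[]
    for n,c,K,R,t,m in V:
        im=c['image'][:,:,::-1].copy();S=4
        u0,v0=(235,185) if n=='scene' else (225,195)
        im=cv2.resize(im[v0:v0+150,u0:u0+200],None,fx=S,fy=S,interpolation=cv2.INTER_CUBIC)
        im=np.clip(im*1.5,0,255).astype(np.uint8)
        P=lambda p:tuple(((proj(K,R,t,T(x,p)[0])-[u0,v0]+.5)*S).astype(int).tolist())
        top=[(-.15,-.17,.11),(-.15,.17,.11),(.15,.17,.11),(.15,-.17,.11)]
        for a,b in zip(top,top[1:]+top[:1]): cv2.line(im,P(a),P(b),(0,0,255),1)
        cv2.line(im,P((-.035,-.025,.166)),P((-.035,.085,.166)),(0,255,0),1)
        for ly in (-.06,-.072,-.12): cv2.circle(im,P((-.105,ly,.162)),3,(255,0,0),1)
        cv2.line(im,P((-.105,-.06,.11)),P((-.105,-.12,.11)),(255,0,255),1)
        cv2.imwrite(f'pics/{n}_fit.png',im)
E
python3 fit.py
```

```text
[0.5965 0.0609 0.1562] 1389.364705882353 [np.int64(16653), np.int64(18641)]
[0.5924 0.0638 0.1499] 516.3764705882353 [np.int64(16653)]
[0.6023 0.0559 0.1637] 568.7411764705882 [np.int64(18641)]
```

View pics/scene_fit.png

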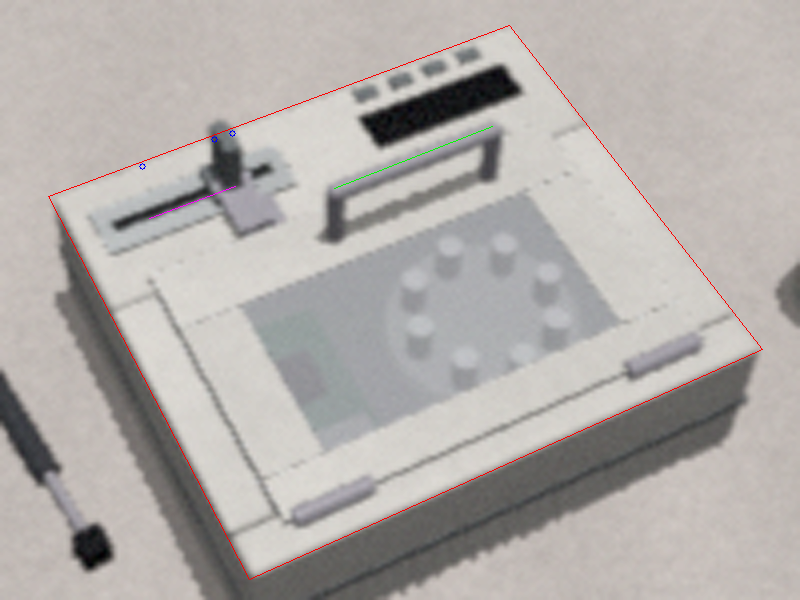

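View pics/side_fit.png

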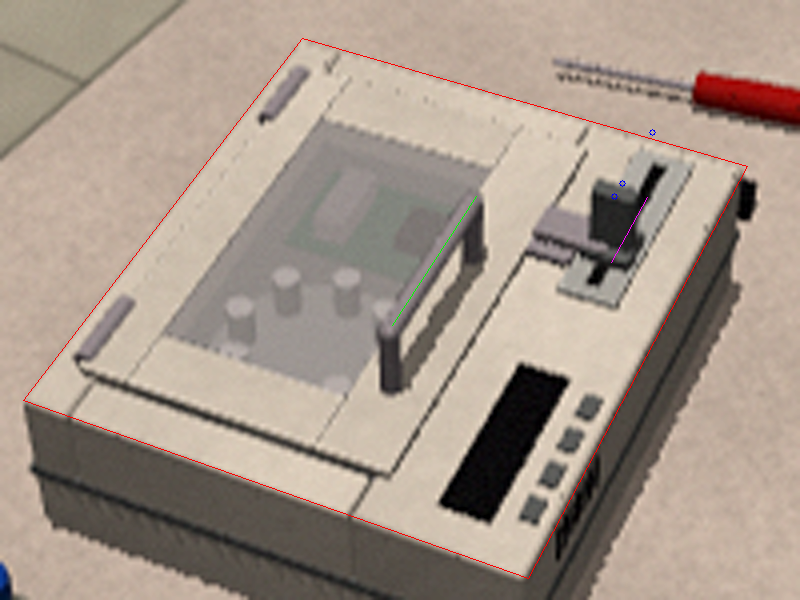

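The overlay corners match the body within about a pixel. The fin and bar are slightly off in scene, so I'll triangulate them: bar ends are at (333,189) and (497,132) in the scene crop, and (475,197) and (388,329) in the side crop. The fin top is at (219,129) and (617,188).

```bash
python3 - <<'E'
from h import *
x=np.load('x.npy');c1,K1,R1,t1=cam('scene');c2,K2,R2,t2=cam('side')
P1=K1@np.c_[R1,t1];P2=K2@np.c_[R2,t2]
for n,a,b in [('barR',(333,189),(475,197)),('barL',(497,132),(388,329)),('fin',(219,129),(617,188)),('cR',(50,196),(747,167)),('cL',(509,26),(527,577)),('bL',(762,348),(24,401)),('bR',(249,577),(303,38))]:
    a=np.array(a)/4-.5+[235,185];b=np.array(b)/4-.5+[225,195]
    X=cv2.triangulatePoints(P1,P2,a,b)[:,0];X=X[:3]/X[3]
    d=X[:2]-x[:2];c,s=np.cos(x[2]),np.sin(x[2])
    print(n,X.round(4),'local',np.round([c*d[0]+s*d[1],-s*d[0]+c*d[1]],4),'reproj',(proj(K1,R1,t1,X)-a).round(1),(proj(K2,R2,t2,X)-b).round(1))
E
```

```text
barR [0.5662 0.0307 0.1653] local [-0.0347 -0.0252] reproj [0.3 0.1] [ 0.2 -0.1]
barL [0.5511 0.141  0.1633] local [-0.0324  0.0861] reproj [-0.2 -0.1] [-0.1  0. ]
fin [ 0.5023 -0.0202  0.1655] local [-0.1057 -0.0655] reproj [1.1 0.7] [ 0.7 -0.4]
cR [ 0.4746 -0.1295  0.1102] local [-0.15   -0.1691] reproj [0. 0.] [ 0. -0.]
cL [0.4228 0.2049 0.1099] local [-0.1492  0.1693] reproj [0.1 0.1] [ 0.1 -0. ]
bL [0.7175 0.2523 0.1099] local [0.1492 0.1703] reproj [0. 0.] [ 0. -0.]
bR [ 0.7704 -0.0834  0.1114] local [ 0.1493 -0.1696] reproj [0.2 0.1] [ 0.1 -0. ]
```

Triangulated corners and bar agree with the fitted pose (x .5965, y .0609, yaw .156) to within 2 mm. Latch fin is at local (-105,-66), so I'm moving over it now.

>>> move_arm([
  {"dz": -0.05, "rz": 0.131, "hand": 1},
  {"dx": 0.037, "dy": -0.049, "hand": 1},
  {"dx": 0.037, "dy": -0.049, "hand": 1},
  {"dx": 0.037, "dy": -0.049, "hand": 1},
  {"dx": 0.037, "dy": -0.049, "hand": 1},
])

```text
invalid input
```

>>> move_arm([
  {"dx": 0.037, "dy": -0.049, "hand": 1},
  {"dx": 0.037, "dy": -0.049, "hand": 1},
  {"dx": 0.037, "dy": -0.049, "hand": 1},
  {"dx": 0.037, "dy": -0.049, "hand": 1},
  {"hand": 1},
])

```text
invalid input
```

```bash
cat > w.py <<'E'
from h import *
def where():
    s=robot.sense();x=np.load('x.npy');c,n=np.cos(x[2]),np.sin(x[2]);A=np.array([[c,-n,0],[n,c,0],[0,0,1]])
    L=A.T@(s['tool_pos']-np.array([x[0],x[1],0]))
    print('t',round(s['time_s'],2),'local tcp',L.round(4),'w',round(s['width'],4),'F local',(A.T@np.array(s['contact_force'])).round(1));print('R local',(A.T@np.array(s['orientation'])).round(3).tolist(),'q',np.round(s['joint_positions'],2))
if __name__=='__main__':where()
E
python3 w.py
```

```text
t 1.4 local tcp [-0.5141 -0.6119  0.2069] w 0.0854 F local [-0.1 -0.5 -0.6]
R local [[0.991, 0.13, -0.0], [0.13, -0.991, 0.0], [-0.0, -0.0, -1.0]] q [ 1.24  0.47 -0.01  1.6   0.01  1.07 -0.06]
```

>>> move_arm([
  {"dx": 0, "dy": 0, "dz": -0.05, "rx": 0, "ry": 0, "rz": 0.131, "hand": 1},
  {"dx": 0.037, "dy": -0.049, "dz": 0, "rx": 0, "ry": 0, "rz": 0, "hand": 1},
  {"dx": 0.037, "dy": -0.049, "dz": 0, "rx": 0, "ry": 0, "rz": 0, "hand": 1},
  {"dx": 0.037, "dy": -0.049, "dz": 0, "rx": 0, "ry": 0, "rz": 0, "hand": 1},
  {"dx": 0.037, "dy": -0.049, "dz": 0, "rx": 0, "ry": 0, "rz": 0, "hand": 1},
], squeeze=60)

```text
time_s: 2.02
tool_pos: [0.3005, -0.4051, 0.2572]
orientation: [[0.988, 0.155, 0.001], [0.155, -0.988, -0.001], [0.0, 0.001, -1.0]]
contact_force: [1.1, -0.3, 0.2]
width: 0.0849
```

>>> move_arm([
  {"dx": 0.037, "dy": -0.049, "dz": 0, "rx": 0, "ry": 0, "rz": 0, "hand": 1},
  {"dx": 0.037, "dy": -0.049, "dz": 0, "rx": 0, "ry": 0, "rz": 0, "hand": 1},
  {"dx": 0.037, "dy": -0.049, "dz": 0, "rx": 0, "ry": 0, "rz": 0, "hand": 1},
  {"dx": 0.037, "dy": -0.049, "dz": 0, "rx": 0, "ry": 0, "rz": 0, "hand": 1},
  {"dx": 0.037, "dy": -0.049, "dz": 0, "rx": 0, "ry": 0, "rz": 0, "hand": 1},
], squeeze=60)

```text
time_s: 2.65
tool_pos: [0.4452, -0.1345, 0.2574]
orientation: [[0.988, 0.155, 0.001], [0.155, -0.988, -0.001], [0.001, 0.001, -1.0]]
contact_force: [-0.2, -0.6, 0.1]
width: 0.0854
```

```bash
python3 w.py
```

```text
t 2.65 local tcp [-0.1799 -0.1695  0.2574] w 0.0854 F local [-0.3 -0.5  0.1]
R local [[1.0, -0.001, 0.001], [-0.001, -1.0, -0.001], [0.001, 0.001, -1.0]] q [ 0.56  0.12 -0.37  1.96  0.05  1.07 -1.24]
```

>>> move_arm([
  {"dx": 0.037, "dy": -0.049, "dz": 0, "rx": 0, "ry": 0, "rz": 0, "hand": 1},
  {"dx": 0.036, "dy": -0.048, "dz": 0, "rx": 0, "ry": 0, "rz": 0, "hand": 1},
  {"dx": 0, "dy": 0, "dz": 0.03, "rx": 0, "ry": 0, "rz": 0, "hand": 1},
  {"dx": 0, "dy": 0, "dz": 0.03, "rx": 0, "ry": 0, "rz": 0, "hand": 1},
  {"dx": 0, "dy": 0, "dz": 0, "rx": 0, "ry": 0, "rz": 0, "hand": 1},
], squeeze=60)

```text
time_s: 3.28
tool_pos: [0.4999, -0.0289, 0.1952]
orientation: [[0.988, 0.155, -0.004], [0.155, -0.988, 0.0], [-0.004, -0.001, -1.0]]
contact_force: [-0.8, 0.1, -0.2]
width: 0.0855
```

```bash
python3 w.py
```

```text
t 3.27 local tcp [-0.1094 -0.0737  0.1952] w 0.0855 F local [-0.8  0.2 -0.2]
R local [[1.0, -0.0, -0.004], [-0.0, -1.0, 0.001], [-0.004, -0.001, -1.0]] q [ 0.37  0.27 -0.44  1.95  0.14  0.96 -1.55]
```

>>> move_arm([
  {"dx": 0.004, "dy": -0.007, "dz": 0.02, "rx": 0, "ry": 0, "rz": 0, "hand": 1},
  {"dx": 0, "dy": 0, "dz": 0.025, "rx": 0, "ry": 0, "rz": 0, "hand": 1},
  {"dx": 0, "dy": 0, "dz": 0.019, "rx": 0, "ry": 0, "rz": 0, "hand": 1},
  {"dx": 0, "dy": 0, "dz": 0, "rx": 0, "ry": 0, "rz": 0, "hand": 0.4},
  {"dx": 0, "dy": 0, "dz": 0, "rx": 0, "ry": 0, "rz": 0, "hand": 0},
], squeeze=30)

```text
time_s: 3.9
tool_pos: [0.5055, -0.0216, 0.1343]
orientation: [[0.988, 0.155, 0.002], [0.155, -0.988, -0.0], [0.002, 0.001, -1.0]]
contact_force: [0.6, -0.1, -0.1]
width: 0.0517
```

>>> move_arm([
  {"dx": 0, "dy": 0, "dz": 0, "rx": 0, "ry": 0, "rz": 0, "hand": 0},
  {"dx": 0, "dy": 0, "dz": 0, "rx": 0, "ry": 0, "rz": 0, "hand": 0},
  {"dx": 0, "dy": 0, "dz": 0, "rx": 0, "ry": 0, "rz": 0, "hand": 0},
], squeeze=30)

```text
time_s: 4.28
tool_pos: [0.5049, -0.0212, 0.1337]
orientation: [[0.988, 0.155, 0.001], [0.155, -0.988, 0.0], [0.001, 0.0, -1.0]]
contact_force: [-2.0, 1.1, 6.7]
width: 0.0106
```

```bash
python3 w.py
```

```text
t 4.28 local tcp [-0.1033 -0.0669  0.1337] w 0.0106 F local [-1.8  1.3  6.7]
R local [[1.0, -0.0, 0.001], [-0.0, -1.0, -0.0], [0.001, 0.0, -1.0]] q [ 0.33  0.36 -0.43  2.    0.2   0.82 -1.62]
```

Fin is gripped (width about 11 mm, local y -67). Sliding it to the open end.

>>> move_arm([
  {"dx": 0, "dy": 0.014, "dz": -0.001, "rx": 0, "ry": 0, "rz": 0, "hand": 0},
  {"dx": 0, "dy": 0.014, "dz": 0, "rx": 0, "ry": 0, "rz": 0, "hand": 0},
  {"dx": 0, "dy": 0.014, "dz": 0, "rx": 0, "ry": 0, "rz": 0, "hand": 0},
  {"dx": 0, "dy": 0.012, "dz": 0, "rx": 0, "ry": 0, "rz": 0, "hand": 0},
  {"dx": 0, "dy": 0, "dz": 0, "rx": 0, "ry": 0, "rz": 0, "hand": 0},
], squeeze=30)

```text
time_s: 4.9
tool_pos: [0.5127, -0.0726, 0.1338]
orientation: [[0.988, 0.156, -0.001], [0.156, -0.988, 0.004], [0.0, -0.004, -1.0]]
contact_force: [1.4, 10.0, 1.2]
width: 0.0108
```

```bash
python3 w.py
```

```text
t 4.9 local tcp [-0.1035 -0.1188  0.1338] w 0.0108 F local [2.9 9.7 1.2]
R local [[1.0, 0.0, 0.0], [0.0, -1.0, 0.004], [0.0, -0.004, -1.0]] q [ 0.42  0.38 -0.41  1.97  0.19  0.83 -1.51]
```

>>> move_arm([
  {"dx": 0, "dy": 0.004, "dz": 0, "rx": 0, "ry": 0, "rz": 0, "hand": 0},
  {"dx": 0, "dy": 0, "dz": 0, "rx": 0, "ry": 0, "rz": 0, "hand": 0},
  {"dx": 0, "dy": 0, "dz": 0, "rx": 0, "ry": 0, "rz": 0, "hand": 0},
], squeeze=30)

```text
time_s: 5.28
tool_pos: [0.5128, -0.073, 0.1338]
orientation: [[0.987, 0.158, -0.002], [0.158, -0.987, 0.007], [-0.0, -0.007, -1.0]]
contact_force: [-0.7, 16.9, 1.8]
width: 0.0102
```

```bash
python3 w.py
```

```text
t 5.28 local tcp [-0.1035 -0.1193  0.1338] w 0.0102 F local [ 1.9 16.8  1.8]
R local [[1.0, 0.003, -0.0], [0.003, -1.0, 0.007], [-0.0, -0.007, -1.0]] q [ 0.42  0.38 -0.41  1.96  0.19  0.84 -1.5 ]
```

At the stop: force rose to 17 N with no motion. Relax, release, and lift.

>>> move_arm([
  {"dx": 0, "dy": -0.004, "dz": 0, "rx": 0, "ry": 0, "rz": 0, "hand": 0},
  {"dx": 0, "dy": 0, "dz": 0, "rx": 0, "ry": 0, "rz": 0, "hand": 1},
  {"dx": 0, "dy": 0, "dz": 0, "rx": 0, "ry": 0, "rz": 0, "hand": 1},
  {"dx": 0, "dy": 0, "dz": 0, "rx": 0, "ry": 0, "rz": 0, "hand": 1},
  {"dx": 0, "dy": 0, "dz": -0.03, "rx": 0, "ry": 0, "rz": 0, "hand": 1},
], squeeze=30)

```text
time_s: 5.9
tool_pos: [0.5108, -0.0755, 0.1623]
orientation: [[0.988, 0.154, -0.005], [0.154, -0.988, 0.001], [-0.005, -0.001, -1.0]]
contact_force: [0.4, -0.6, -0.1]
width: 0.0816
```

>>> move_arm([
  {"dx": 0, "dy": 0, "dz": -0.04, "rx": 0, "ry": 0, "rz": 0, "hand": 1},
  {"dx": 0, "dy": 0, "dz": -0.04, "rx": 0, "ry": 0, "rz": 0, "hand": 1},
  {"dx": 0, "dy": 0, "dz": 0, "rx": 0, "ry": 0, "rz": 0.187, "hand": 1},
  {"dx": 0, "dy": 0, "dz": 0, "rx": 0, "ry": 0, "rz": 0.187, "hand": 1},
  {"dx": 0, "dy": 0, "dz": 0, "rx": 0, "ry": 0, "rz": 0.187, "hand": 1},
], squeeze=80)

```text
time_s: 6.52
tool_pos: [0.5125, -0.0756, 0.244]
orientation: [[0.916, -0.401, -0.0], [-0.401, -0.916, -0.001], [0.0, 0.001, -1.0]]
contact_force: [0.1, 0.9, -0.2]
width: 0.0856
```

```bash
python3 w.py; python3 - <<'E'
from h import *
c,K,R,t=cam('side');x=np.load('x.npy')
im=cv2.resize(c['image'][180:330,220:440,::-1],None,fx=3.5,fy=3.5,interpolation=cv2.INTER_CUBIC);cv2.imwrite('pics/side1.png',np.clip(im*1.4,0,255))
E
```

```text
t 6.53 local tcp [-0.1042 -0.1218  0.244 ] w 0.0856 F local [ 0.3  0.9 -0.2]
R local [[0.843, -0.538, -0.0], [-0.538, -0.843, -0.001], [0.0, 0.001, -1.0]] q [ 0.39  0.23 -0.36  1.86  0.09  1.06 -1.99][ WARN:0@0.628] global loadsave.cpp:1063 imwrite_ Unsupported depth image for selected encoder is fallbacked to CV_8U.
```

View pics/side1.png

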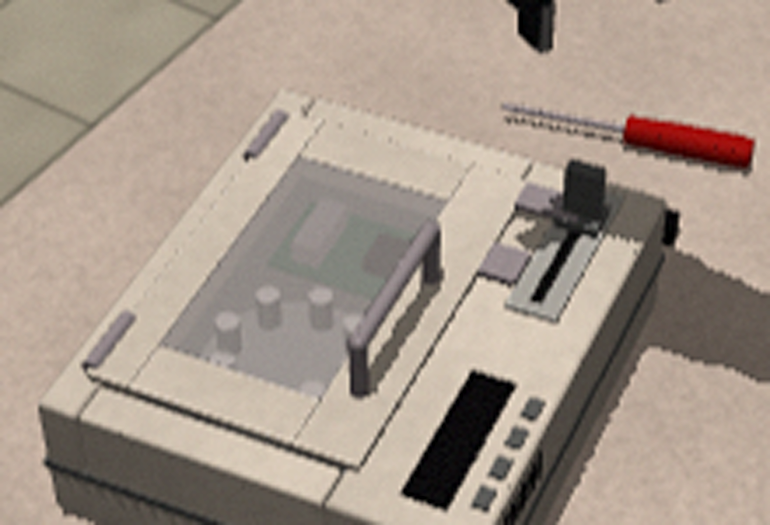

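The latch sits at the right end of its track at (583,190), the cover is shut, and the keeper at (505,262) is free. Joint 7 is near its limit on this side, so I'll turn the other way: 2.14 rad.

>>> move_arm([
  {"dx": 0, "dy": 0, "dz": -0.01, "rx": 0, "ry": 0, "rz": -0.18, "hand": 1},
  {"dx": 0, "dy": 0, "dz": 0, "rx": 0, "ry": 0, "rz": -0.18, "hand": 1},
  {"dx": 0, "dy": 0, "dz": 0, "rx": 0, "ry": 0, "rz": -0.18, "hand": 1},
  {"dx": 0, "dy": 0, "dz": 0, "rx": 0, "ry": 0, "rz": -0.18, "hand": 1},
  {"dx": 0, "dy": 0, "dz": 0, "rx": 0, "ry": 0, "rz": -0.18, "hand": 1},
], squeeze=80)

```text
time_s: 7.2
tool_pos: [0.5125, -0.0754, 0.2538]
orientation: [[0.876, 0.482, -0.0], [0.482, -0.876, -0.0], [-0.0, 0.0, -1.0]]
contact_force: [0.7, -0.1, 0.3]
width: 0.0857
```

>>> move_arm([
  {"dx": 0, "dy": 0, "dz": 0, "rx": 0, "ry": 0, "rz": -0.18, "hand": 1},
  {"dx": 0, "dy": 0, "dz": 0, "rx": 0, "ry": 0, "rz": -0.18, "hand": 1},
  {"dx": 0, "dy": 0, "dz": 0, "rx": 0, "ry": 0, "rz": -0.18, "hand": 1},
  {"dx": 0, "dy": 0, "dz": 0, "rx": 0, "ry": 0, "rz": -0.18, "hand": 1},
  {"dx": 0, "dy": 0, "dz": 0, "rx": 0, "ry": 0, "rz": -0.18, "hand": 1},
], squeeze=80)

```text
time_s: 7.82
tool_pos: [0.5126, -0.0754, 0.2538]
orientation: [[0.167, 0.986, -0.0], [0.986, -0.167, -0.0], [-0.0, -0.0, -1.0]]
contact_force: [-0.0, -0.5, 0.2]
width: 0.085
```

>>> move_arm([
  {"dx": 0, "dy": 0, "dz": 0, "rx": 0, "ry": 0, "rz": -0.17, "hand": 1},
  {"dx": 0, "dy": 0, "dz": 0, "rx": 0, "ry": 0, "rz": -0.168, "hand": 1},
  {"dx": 0, "dy": 0, "dz": 0, "rx": 0, "ry": 0, "rz": 0, "hand": 1},
  {"dx": 0.05, "dy": 0.023, "dz": 0, "rx": 0, "ry": 0, "rz": 0, "hand": 1},
  {"dx": 0.05, "dy": 0.023, "dz": 0, "rx": 0, "ry": 0, "rz": 0, "hand": 1},
], squeeze=80)

```text
time_s: 8.45
tool_pos: [0.5425, 0.0313, 0.254]
orientation: [[-0.156, 0.988, 0.0], [0.988, 0.156, -0.001], [-0.001, 0.0, -1.0]]
contact_force: [1.3, 0.7, -0.5]
width: 0.0855
```

>>> move_arm([
  {"dx": 0.05, "dy": 0.023, "dz": 0, "rx": 0, "ry": 0, "rz": 0, "hand": 1},
  {"dx": 0, "dy": 0, "dz": 0, "rx": 0, "ry": 0, "rz": 0, "hand": 1},
  {"dx": 0, "dy": 0, "dz": 0, "rx": 0, "ry": 0, "rz": 0, "hand": 1},
], squeeze=80)

```text
time_s: 8.82
tool_pos: [0.5565, 0.0838, 0.2535]
orientation: [[-0.16, 0.987, -0.001], [0.987, 0.16, -0.001], [-0.001, -0.001, -1.0]]
contact_force: [-0.6, -1.5, 0.2]
width: 0.0854
```

```bash
python3 w.py
```

```text
t 8.82 local tcp [-0.036   0.0288  0.2535] w 0.0854 F local [-0.8 -1.4  0.2]
R local [[-0.005, 1.0, -0.001], [1.0, 0.005, -0.001], [-0.001, -0.001, -1.0]] q [ 0.36  0.37 -0.71  1.73  0.27  1.14 -0.28]
```

>>> move_arm([
  {"dx": 0.001, "dy": 0.001, "dz": 0.04, "rx": 0, "ry": 0, "rz": 0, "hand": 1},
  {"dx": 0, "dy": 0, "dz": 0.04, "rx": 0, "ry": 0, "rz": 0, "hand": 1},
  {"dx": 0, "dy": 0, "dz": 0.032, "rx": 0, "ry": 0, "rz": 0, "hand": 1},
  {"dx": 0, "dy": 0, "dz": 0, "rx": 0, "ry": 0, "rz": 0, "hand": 1},
  {"dx": 0, "dy": 0, "dz": 0, "rx": 0, "ry": 0, "rz": 0, "hand": 0.4},
], squeeze=80)

```text
time_s: 9.45
tool_pos: [0.5584, 0.0847, 0.1431]
orientation: [[-0.159, 0.987, 0.002], [0.987, 0.159, -0.0], [-0.0, 0.002, -1.0]]
contact_force: [-0.1, 0.3, 0.7]
width: 0.0695
```

>>> move_arm([
  {"dx": 0, "dy": 0, "dz": 0, "rx": 0, "ry": 0, "rz": 0, "hand": 0},
  {"dx": 0, "dy": 0, "dz": 0, "rx": 0, "ry": 0, "rz": 0, "hand": 0},
  {"dx": 0, "dy": 0, "dz": 0, "rx": 0, "ry": 0, "rz": 0, "hand": 0},
  {"dx": 0, "dy": 0, "dz": 0, "rx": 0, "ry": 0, "rz": 0, "hand": 0},
  {"dx": 0, "dy": 0, "dz": 0, "rx": 0, "ry": 0, "rz": 0, "hand": 0},
], squeeze=80)

```text
time_s: 10.07
tool_pos: [0.5577, 0.0856, 0.1422]
orientation: [[-0.161, 0.987, 0.001], [0.987, 0.161, -0.0], [-0.0, 0.001, -1.0]]
contact_force: [-1.5, -0.6, 2.1]
width: 0.0002
```

```bash
python3 w.py
```

```text
t 10.07 local tcp [-0.0345  0.0304  0.1422] w 0.0002 F local [-1.6 -0.4  2.1]
R local [[-0.006, 1.0, 0.001], [1.0, 0.006, -0.0], [-0.0, 0.001, -1.0]] q [ 0.3   0.5  -0.66  1.84  0.37  0.93 -0.37]
```

The fingers shut to 0, so they may not be around the bar. I'll look.

```bash
python3 - <<'E'
from h import *
o=[]
for n,(u,v) in (('scene',(270,190)),('side',(270,195))):
    c,*_=cam(n);o.append(cv2.resize(c['image'][v:v+120,u:u+110,::-1],None,fx=3.6,fy=3.6,interpolation=cv2.INTER_CUBIC))
cv2.imwrite('pics/g1.png',np.clip(np.hstack(o)*1.4,0,255).astype(np.uint8))
E
```

```text
(no output)
```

View pics/g1.png

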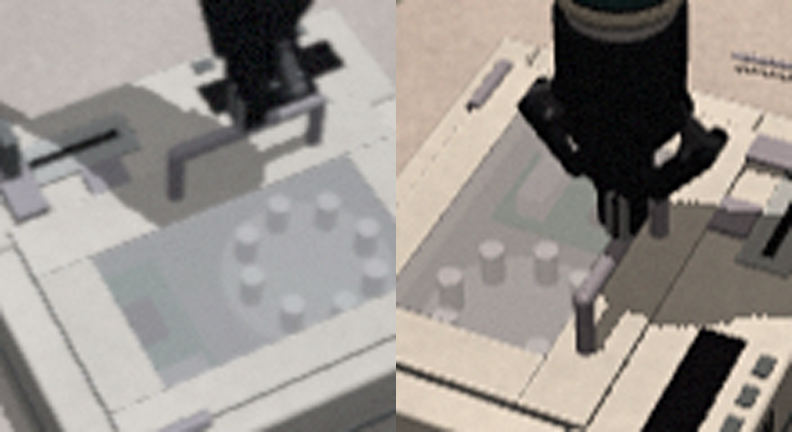

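```bash
python3 - <<'E'
from h import *
c,*_=cam('wrist');cv2.imwrite('pics/w1.png',np.clip(c['image'][:,:,::-1]*1.5,0,255).astype(np.uint8));print(c['fx'],c['cx'],c['cy'])
E
python3 w.py
```

```text
371.64829954431775 317.62604745562317 243.42001667976933
t 10.22 local tcp [-0.0345  0.0304  0.1421] w 0.0002 F local [-0.6 -0.6  3.5]
R local [[-0.006, 1.0, 0.001], [1.0, 0.006, -0.0], [-0.0, 0.001, -1.0]] q [ 0.3   0.5  -0.66  1.84  0.37  0.93 -0.37]
```

View pics/w1.png

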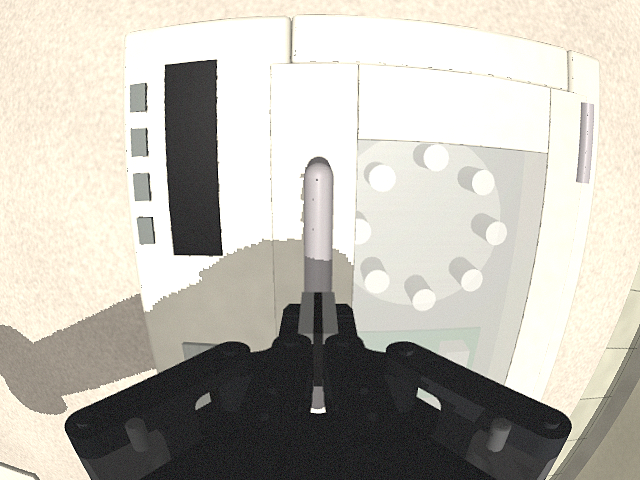

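```bash
python3 - <<'E'
from h import *
from fit import T
c,K,R,t=cam('wrist');x=np.load('x.npy')
def fp(p):
    q=R@p+t;r=np.hypot(q[0],q[1]);th=np.arctan2(r,q[2]);return np.round([c['cx']+c['fx']*th*q[0]/r,c['cy']+c['fy']*th*q[1]/r],1),q[2].round(3)
for z in (.142,.154,.16,.166,.18): 
  for ly in (.03,.041): print(z,ly,fp(T(x,(-.035,ly,z))[0]),fp(T(x,(-.041,ly,z))[0])[0],fp(T(x,(-.029,ly,z))[0])[0])
print('endL top',fp(T(x,(-.035,.085,.166))[0]),fp(T(x,(-.041,.085,.16))[0]),fp(T(x,(-.029,.085,.16))[0]));print('cam',(-R.T@t).round(3))
d=robot.silhouettes('wrist','cover')
E
python3 - <<'E'
import cv2
im=cv2.imread('pics/w1.png')[230:440,210:430]
import numpy as np
im=np.clip(255*(im/255.)**.5,0,255).astype(np.uint8)
cv2.imwrite('pics/w1c.png',cv2.resize(im,None,fx=2.8,fy=2.8,interpolation=cv2.INTER_CUBIC))
E
```

```text
0.142 0.03 (array([314.3, 287.5]), np.float64(0.182)) [302.1 287.5] [326.5 287.6]
0.142 0.041 (array([314.4, 266.6]), np.float64(0.179)) [301.9 266.5] [326.9 266.7]
0.154 0.03 (array([314.1, 297.8]), np.float64(0.17)) [301.1 297.7] [327.1 297.9]
0.154 0.041 (array([314.2, 275.8]), np.float64(0.167)) [300.9 275.7] [327.5 275.8]
0.16 0.03 (array([314. , 303.5]), np.float64(0.165)) [300.6 303.4] [327.4 303.6]
0.16 0.041 (array([314.1, 280.8]), np.float64(0.161)) [300.3 280.7] [327.8 280.9]
0.166 0.03 (array([313.9, 309.5]), np.float64(0.159)) [300.  309.4] [327.8 309.6]
0.166 0.041 (array([314. , 286.2]), np.float64(0.156)) [299.7 286.1] [328.2 286.3]
0.18 0.03 (array([313.6, 325.3]), np.float64(0.145)) [298.5 325.1] [328.7 325.4]
0.18 0.041 (array([313.6, 300.5]), np.float64(0.142)) [298.1 300.4] [329.2 300.6]
endL top (array([314.4, 181.3]), np.float64(0.143)) (array([299.7, 179.4]), np.float64(0.149)) (array([329.3, 179.6]), np.float64(0.149))
cam [0.547 0.157 0.31 ]
```

View pics/w1c.png

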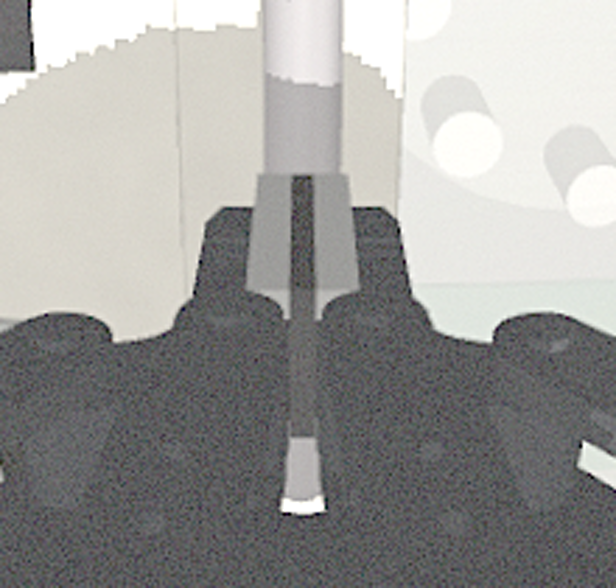

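```bash
python3 - <<'E'
from h import *
from fit import T
x=np.load('x.npy');o=[]
for n,(u,v) in (('scene',(290,190)),('side',(290,205))):
    c,K,R,t=cam(n);S=6
    im=cv2.resize(c['image'][v:v+90,u:u+66,::-1],None,fx=S,fy=S,interpolation=cv2.INTER_CUBIC);im=np.clip(255*(im/255.)**.5,0,255).astype(np.uint8)
    P=lambda p:tuple(((proj(K,R,t,T(x,p)[0])-[u,v]+.5)*S).astype(int).tolist())
    cv2.circle(im,P((-.0345,.0304,.142)),3,(0,0,255),-1);cv2.circle(im,P((-.0345,.0304,.167)),3,(0,255,255),-1)
    cv2.line(im,P((-.035,-.025,.160)),P((-.035,.085,.160)),(0,255,0),1)
    o.append(im)
cv2.imwrite('pics/g2.png',np.hstack(o))
E
```

```text
(no output)
```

View pics/g2.png

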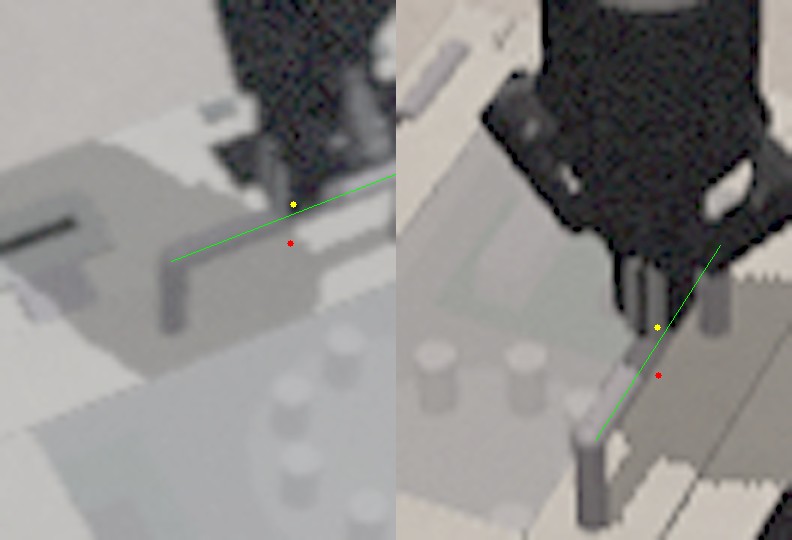

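```bash
python3 - <<'E'
from h import *
from fit import T
x=np.load('x.npy')
c1,K1,R1,t1=cam('scene');c2,K2,R2,t2=cam('side')
P1=K1@np.c_[R1,t1];P2=K2@np.c_[R2,t2]
for a,b in [((273,205),(648,330)),((268,200),(648,330)),((280,205),(655,330))]:
    a=np.array(a)/6-.5+[290,190];b=(np.array(b)-[396,0])/6-.5+[290,205]
    X=cv2.triangulatePoints(P1,P2,a,b)[:,0];X=X[:3]/X[3];d=X[:2]-x[:2];c,s=np.cos(x[2]),np.sin(x[2])
    print(X.round(4),'local',np.round([c*d[0]+s*d[1],-s*d[0]+c*d[1]],4),(proj(K1,R1,t1,X)-a).round(1))
E
```

```text
[0.5593 0.0829 0.1645] local [-0.0334  0.0275] [2.5 1.3]
[0.5583 0.0827 0.1654] local [-0.0344  0.0274] [3.2 1.6]
[0.5578 0.0835 0.1648] local [-0.0347  0.0283] [1.4 0.7]
```

The overlay shows the closed tips resting on top of the bar (real tip z about 0.166) while the reported TCP z is 0.142. So the tips sit about 24 mm higher than reported, while xy is right. I'll open, go 24 mm lower (safe above the cover in either case) and grip again.

>>> move_arm([
  {"dx": 0, "dy": 0, "dz": 0, "rx": 0, "ry": 0, "rz": 0, "hand": 1},
  {"dx": 0, "dy": 0, "dz": 0, "rx": 0, "ry": 0, "rz": 0, "hand": 1},
  {"dx": 0, "dy": 0, "dz": 0, "rx": 0, "ry": 0, "rz": 0, "hand": 1},
  {"dx": 0, "dy": 0, "dz": 0, "rx": 0, "ry": 0, "rz": 0, "hand": 1},
], squeeze=80)

```text
time_s: 11.02
tool_pos: [0.5573, 0.0855, 0.1416]
orientation: [[-0.161, 0.987, -0.001], [0.987, 0.161, -0.0], [0.0, -0.001, -1.0]]
contact_force: [0.3, -0.8, 0.1]
width: 0.072
```

>>> move_arm([
  {"dx": 0, "dy": 0, "dz": 0.008, "rx": 0, "ry": 0, "rz": 0, "hand": 1},
  {"dx": 0, "dy": 0, "dz": 0.008, "rx": 0, "ry": 0, "rz": 0, "hand": 1},
  {"dx": 0, "dy": 0, "dz": 0.007, "rx": 0, "ry": 0, "rz": 0, "hand": 1},
  {"dx": 0, "dy": 0, "dz": 0, "rx": 0, "ry": 0, "rz": 0, "hand": 1},
], squeeze=80)

```text
time_s: 11.52
tool_pos: [0.5569, 0.0854, 0.118]
orientation: [[-0.161, 0.987, -0.002], [0.987, 0.161, -0.0], [0.0, -0.002, -1.0]]
contact_force: [0.5, 0.9, -0.1]
width: 0.0851
```

```bash
python3 w.py
```

```text
t 11.53 local tcp [-0.0354  0.0303  0.118 ] w 0.0851 F local [ 0.6  0.8 -0.1]
R local [[-0.006, 1.0, -0.002], [1.0, 0.006, 0.0], [0.0, -0.002, -1.0]] q [ 0.28  0.53 -0.64  1.86  0.4   0.89 -0.39]
```

>>> move_arm([
  {"dx": 0, "dy": 0, "dz": 0, "rx": 0, "ry": 0, "rz": 0, "hand": 0},
  {"dx": 0, "dy": 0, "dz": 0, "rx": 0, "ry": 0, "rz": 0, "hand": 0},
  {"dx": 0, "dy": 0, "dz": 0, "rx": 0, "ry": 0, "rz": 0, "hand": 0},
  {"dx": 0, "dy": 0, "dz": 0, "rx": 0, "ry": 0, "rz": 0, "hand": 0},
  {"dx": 0, "dy": 0, "dz": 0, "rx": 0, "ry": 0, "rz": 0, "hand": 0},
], squeeze=30)

```text
time_s: 12.15
tool_pos: [0.5577, 0.0855, 0.1191]
orientation: [[-0.161, 0.987, 0.001], [0.987, 0.161, 0.0], [-0.0, 0.001, -1.0]]
contact_force: [0.4, -0.3, 1.7]
width: 0.0109
```

```bash
python3 w.py;python3 - <<'E'
from h import *
c,*_=cam('wrist')
im=c['image'][150:440,210:430,::-1];im=np.clip(255*(im/255.)**.6,0,255).astype(np.uint8)
cv2.imwrite('pics/w2.png',cv2.resize(im,None,fx=2,fy=2,interpolation=cv2.INTER_CUBIC))
E
```

```text
t 12.15 local tcp [-0.0345  0.0303  0.1191] w 0.0109 F local [ 0.4 -0.3  1.7]
R local [[-0.006, 1.0, 0.001], [1.0, 0.006, -0.0], [-0.0, 0.001, -1.0]] q [ 0.28  0.53 -0.64  1.86  0.4   0.89 -0.39]
```

View pics/w2.png

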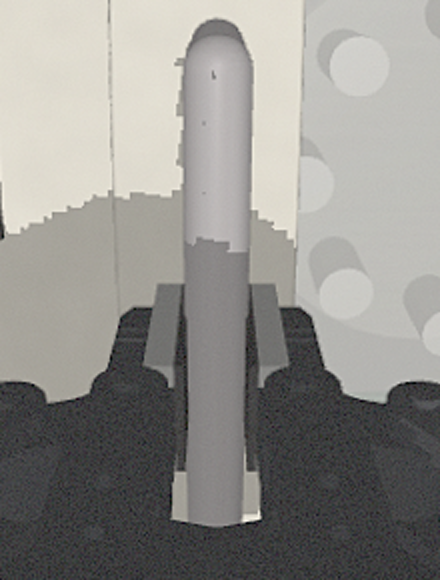

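Now the bar runs clearly between both pads (width 10.9 mm). Squeezing to 90 N and starting the arc.

>>> move_arm([
  {"dx": 0, "dy": 0, "dz": 0, "rx": 0, "ry": 0, "rz": 0, "hand": 0},
  {"dx": 0, "dy": 0, "dz": 0, "rx": 0, "ry": 0, "rz": 0, "hand": 0},
  {"dx": 0, "dy": 0.0028, "dz": -0.0086, "rx": 0, "ry": 0, "rz": 0, "hand": 0},
  {"dx": 0, "dy": 0.0033, "dz": -0.0084, "rx": 0, "ry": 0, "rz": 0, "hand": 0},
  {"dx": 0, "dy": 0.0037, "dz": -0.0082, "rx": 0, "ry": 0, "rz": 0, "hand": 0},
], squeeze=90)

```text
time_s: 12.82
tool_pos: [0.5668, 0.0869, 0.1441]
orientation: [[-0.161, 0.987, -0.002], [0.987, 0.161, -0.0], [-0.0, -0.002, -1.0]]
contact_force: [1.5, -0.6, -5.1]
width: 0.0089
```

```bash
python3 w.py
```

```text
t 12.82 local tcp [-0.0253  0.0303  0.1441] w 0.0089 F local [ 1.3 -0.8 -5.1]
R local [[-0.006, 1.0, -0.002], [1.0, 0.006, -0.0], [-0.0, -0.002, -1.0]] q [ 0.29  0.51 -0.66  1.82  0.38  0.94 -0.36]
```

Cover weight shows on the tool (-5 N), as expected. Continuing.

>>> move_arm([
  {"dx": 0, "dy": 0.0042, "dz": -0.008, "rx": 0, "ry": 0, "rz": 0, "hand": 0},
  {"dx": 0, "dy": 0.0046, "dz": -0.0078, "rx": 0, "ry": 0, "rz": 0, "hand": 0},
  {"dx": 0, "dy": 0.0049, "dz": -0.0076, "rx": 0, "ry": 0, "rz": 0, "hand": 0},
  {"dx": 0, "dy": 0.0053, "dz": -0.0073, "rx": 0, "ry": 0, "rz": 0, "hand": 0},
  {"dx": 0, "dy": 0.0057, "dz": -0.007, "rx": 0, "ry": 0, "rz": 0, "hand": 0},
], squeeze=90)

```text
time_s: 13.45
tool_pos: [0.59, 0.0905, 0.182]
orientation: [[-0.161, 0.987, -0.004], [0.987, 0.161, -0.002], [-0.001, -0.004, -1.0]]
contact_force: [-5.0, -1.6, -4.3]
width: 0.0093
```

```bash
python3 w.py
```

```text
t 13.45 local tcp [-0.0018  0.0303  0.182 ] w 0.0093 F local [-5.2 -0.8 -4.3]
R local [[-0.006, 1.0, -0.004], [1.0, 0.006, -0.001], [-0.001, -0.004, -1.0]] q [ 0.29  0.5  -0.67  1.72  0.35  1.04 -0.34]
```

>>> move_arm([
  {"dx": 0, "dy": 0.0061, "dz": -0.0067, "rx": 0, "ry": 0, "rz": 0, "hand": 0},
  {"dx": 0, "dy": 0.0064, "dz": -0.0063, "rx": 0, "ry": 0, "rz": 0, "hand": 0},
  {"dx": 0, "dy": 0.0067, "dz": -0.006, "rx": 0, "ry": 0, "rz": 0, "hand": 0},
  {"dx": 0, "dy": 0.0071, "dz": -0.0057, "rx": 0, "ry": 0, "rz": 0, "hand": 0},
  {"dx": 0, "dy": 0, "dz": 0, "rx": 0, "ry": 0, "rz": 0, "hand": 0},
], squeeze=90)

```text
time_s: 14.08
tool_pos: [0.6166, 0.0947, 0.2089]
orientation: [[-0.161, 0.987, -0.002], [0.987, 0.161, -0.003], [-0.002, -0.002, -1.0]]
contact_force: [-10.9, -3.9, 9.1]
width: 0.0091
```

```bash
python3 w.py
```

```text
t 14.07 local tcp [0.025  0.0302 0.2089] w 0.0091 F local [-11.4  -2.2   9.1]
R local [[-0.006, 1.0, -0.002], [1.0, 0.006, -0.002], [-0.002, -0.002, -1.0]] q [ 0.27  0.52 -0.66  1.63  0.35  1.11 -0.32]
```

Force is mostly radial (about 14 N), meaning I am slightly inside the arc. I'll correct 2 mm outward while finishing.

>>> move_arm([
  {"dx": 0, "dy": 0.0055, "dz": -0.007, "rx": 0, "ry": 0, "rz": 0, "hand": 0},
  {"dx": 0, "dy": 0.0072, "dz": -0.0055, "rx": 0, "ry": 0, "rz": 0, "hand": 0},
  {"dx": 0, "dy": 0.0075, "dz": -0.005, "rx": 0, "ry": 0, "rz": 0, "hand": 0},
  {"dx": 0, "dy": 0, "dz": 0, "rx": 0, "ry": 0, "rz": 0, "hand": 0},
  {"dx": 0, "dy": 0, "dz": 0, "rx": 0, "ry": 0, "rz": 0, "hand": 0},
], squeeze=90)

```text
time_s: 14.7
tool_pos: [0.6378, 0.098, 0.2241]
orientation: [[-0.161, 0.987, 0.001], [0.987, 0.161, -0.001], [-0.001, 0.001, -1.0]]
contact_force: [-1.3, -3.4, -3.1]
width: 0.0088
```

```bash
python3 w.py; python3 - <<'E'
from h import *
from fit import T
x=np.load('x.npy');o=[]
for n,(u,v) in (('scene',(250,160)),('side',(230,170))):
    c,K,R,t=cam(n);S=2.9
    im=cv2.resize(c['image'][v:v+160,u:u+135,::-1],None,fx=S,fy=S,interpolation=cv2.INTER_CUBIC);im=np.clip(255*(im/255.)**.6,0,255).astype(np.uint8)
    P=lambda p:tuple(((proj(K,R,t,T(x,p)[0])-[u,v]+.5)*S).astype(int).tolist())
    for a,col in ((40,(255,0,0)),(45,(0,255,0)),(50,(0,0,255))):
        a=np.radians(a);f=lambda X,y,Z:P((.13+X*np.cos(a)+Z*np.sin(a),y,.11-X*np.sin(a)+Z*np.cos(a)))
        for y in (-.14,.14): cv2.line(im,f(0,y,.003),f(-.19,y,.003),col,1)
        cv2.line(im,f(-.19,-.14,.003),f(-.19,.14,.003),col,1)
    o.append(im)
cv2.imwrite('pics/end.png',np.hstack(o))
E
```

```text
t 14.7 local tcp [0.0465 0.0302 0.2241] w 0.0088 F local [-1.8 -3.1 -3.1]
R local [[-0.005, 1.0, 0.001], [1.0, 0.005, -0.001], [-0.001, 0.001, -1.0]] q [ 0.26  0.54 -0.66  1.57  0.35  1.16 -0.31]
```

View pics/end.png

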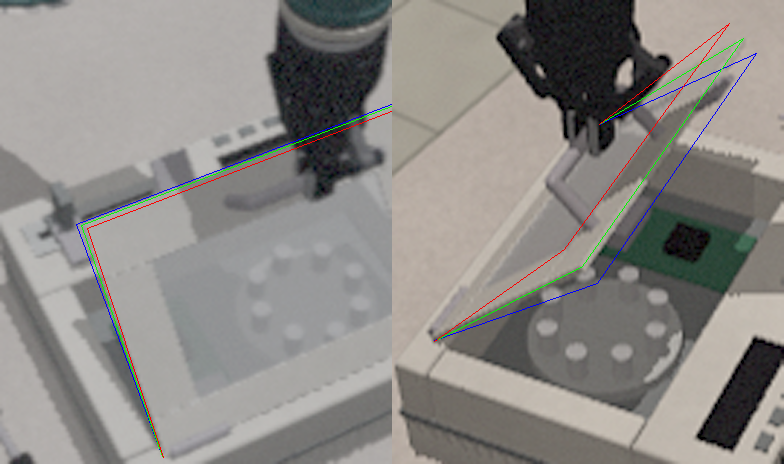

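The visible cover edge in the side view, corner at (582,268), lies on the green 45° outline. Kinematics give 44.7°, and the latch is still at its open end at left in scene. I'll settle briefly, check it is steady, and hand in.

>>> move_arm([
  {"dx": 0, "dy": 0, "dz": 0, "rx": 0, "ry": 0, "rz": 0, "hand": 0},
  {"dx": 0, "dy": 0, "dz": 0, "rx": 0, "ry": 0, "rz": 0, "hand": 0},
  {"dx": 0, "dy": 0, "dz": 0, "rx": 0, "ry": 0, "rz": 0, "hand": 0},
  {"dx": 0, "dy": 0, "dz": 0, "rx": 0, "ry": 0, "rz": 0, "hand": 0},
  {"dx": 0, "dy": 0, "dz": 0, "rx": 0, "ry": 0, "rz": 0, "hand": 0},
], squeeze=90)

```text
time_s: 15.42
tool_pos: [0.6375, 0.098, 0.2239]
orientation: [[-0.161, 0.987, -0.0], [0.987, 0.161, -0.001], [-0.001, -0.0, -1.0]]
contact_force: [-1.0, -5.8, -3.0]
width: 0.0087
```

```bash
python3 w.py; python3 - <<'E'
from h import *
c,K,R,t=cam('side')
for nm in ('latch_top','bottle','screwdriver'):
    for d in robot.silhouettes('side',nm)[:1]: print(nm,d['p'],np.round(d['uv']))
c,K,R,t=cam('scene')
for nm in ('strut','bottle','screwdriver','latch_top'):
    for d in robot.silhouettes('scene',nm)[:1]: print(nm,d['p'],np.round(d['uv']))
from fit import T
x=np.load('x.npy');print('open fin mid would be',proj(K,R,t,T(x,(-.105,-.12,.145))[0]).round(), 'strut0 241,295 bottle0 448,249')
E
python3 w.py
```

```text
t 15.43 local tcp [0.0462 0.0303 0.2239] w 0.0087 F local [-1.9 -5.6 -3. ]
R local [[-0.005, 1.0, -0.0], [1.0, 0.005, -0.001], [-0.001, -0.0, -1.0]] q [ 0.26  0.54 -0.66  1.57  0.35  1.16 -0.31]
latch_top 0.71 [382. 237.]
bottle 0.93 [227. 363.]
screwdriver 0.81 [413. 218.]
bottle 0.77 [449. 248.]
screwdriver 0.74 [193. 292.]
latch_top 0.75 [274. 237.]
open fin mid would be [271. 231.] strut0 241,295 bottle0 448,249
t 15.88 local tcp [0.0462 0.0302 0.2239] w 0.0089 F local [-2.3 -5.1 -3.4]
R local [[-0.005, 1.0, -0.0], [1.0, 0.005, -0.001], [-0.001, -0.0, -1.0]] q [ 0.26  0.54 -0.66  1.57  0.35  1.16 -0.31]
```

```bash
python3 -c "
from cell import robot
print(robot.sign_off())"
```

```text
the job is handed in; nothing more can be done
None
```

I slid the latch to its open end with the cover still shut. Then I raised the cover by the bow handle to about 45° and handed the job in at about 16 s, still gripping the handle at 90 N.

**Last checks**
- **Angle:** 44.7° from the arm's position, and the cover edge lies on the drawn 45° outline in the side view.
- **Steadiness:** over the last 1.2 s the tool moved less than 0.5 mm, with the bar between the pads (width about 9 mm) and about 3 N of cover weight on the tool.
- **Latch:** I pushed it to the stop (17 N with no further motion) and saw it at the right end of its track before lifting. At the end the detector placed it where the open position should be, within about 6 px.
- **Bottle and screwdriver:** the bottle shows no real shift (1–2 px). The screwdriver's detected centre moved up to 7 px, roughly 15 mm, which I took as detector scatter because nothing went near it.
- **Old strut:** the detector did not report it in the last picture, so its place is unconfirmed at the end. The arm crossed near it only once, about 25 cm above the table.

**What disagreed**
- **First grip missed:** the first close on the handle caught nothing. The pictures showed the fingertips about 24 mm higher than the reported tool height. I opened, went 24 mm lower, and confirmed the bar between the pads with the wrist camera before lifting.
- **Force on the way up:** near 36° there was about 14 N of force away from the hinge, which went away after a 2 mm outward correction.

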